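# Find the gap that takes the feeler

## Task

Pick up the feeler by its grip and slide its blade, from the front, into the gaps under the three bridges of the plywood gauge board, to find the one gap it fits; in the other two it jams at the mouth. Leave the feeler lying flat on the board in the gap that takes it, pushed in until the tip of the blade sticks out at the back of the bridge, and let go. Do not disturb the tape measure, the roll of masking tape or the screw jar.

Things in the scene. Friction and masses are not known exactly. Their poses are not given: they have to be found in the camera images.
- feeler: Loose feeler, 0.14 kg: flat steel blade 117 mm long (x), 30 wide (y), 6 thick, lying on the table. Upright black grip near its tail, 40 mm long (x), 16 wide (y), from z = 6 to 46 mm. Origin: blade's underside, below the grip's centre. +x points to the tip, z up. Blade reaches 75 mm ahead of the grip. Starts right of the gauge board, tip away from the robot (within 0.6 rad).
- feeler_tip (a point): Middle of the blade's front end, on its underside: 95 mm along +x from the feeler's origin.
- gauge_board: Fixed plywood board, 15 mm thick, on the table, with three rigid aluminium bridges in a row (y = +66, 0, -66 mm), alike from above. Origin: on the table below the middle bridge's mouth (front edge). x runs into the gaps, away from the robot (within 0.25 rad), y left, z up. Board spans x = -95 to +40 mm, y = -105 to +105 mm. Its bare top before the bridges is also the floor of the gaps.
- mouth_left (a point): Centre of the left gap's front edge, on its floor (the board's top). Every bridge is 35 mm deep (along the board's x), 62 mm wide and 26 mm high above the board, with a 6 mm leg at each side; its gap, 50 mm wide, goes right through from front to back.
- mouth_middle (a point): The same point of the middle gap. One gap of the three is 8.5 mm high and takes the 6 mm blade; the other two are 3.5 mm high and stop it at the mouth. Which is which changes from start to start and must be found by trying or looking.
- mouth_right (a point): The same point of the right gap.
- tape_measure: Yellow tape measure lying flat, 68 x 85 x 34 mm, bystander. Origin: centre of its underside.
- masking_tape: Roll of masking tape lying flat, 105 mm across, 24 mm high, bystander. Origin: centre of its underside.
- screw_jar: Clear plastic jar with a red lid, 64 mm across, 82 mm high, bystander. Origin: centre of its underside.
Not all that is in view belongs to the job. Leave any turquoise look-alike of the feeler alone.

How it is judged:
At the end, for the whole second after the job is handed in: Feeler released, at rest, level (0.1 rad), flat on the board (underside within 5 mm of its top), blade through one gap: tip at least 1 mm out behind the bridge and within 20 mm of the gap's centre line, origin over 10 mm in front of the mouth and within 40 mm of that line (((y of feeler_tip in the frame of gauge_board between 0.046 and 0.086 m and y of feeler in the frame of gauge_board between 0.026 and 0.106 m) or (y of feeler_tip in the frame of gauge_board between -0.02 and 0.02 m and y of feeler in the frame of gauge_board between -0.04 and 0.04 m) or (y of feeler_tip in the frame of gauge_board between -0.086 and -0.046 m and y of feeler in the frame of gauge_board between -0.106 and -0.026 m)) and x of feeler_tip in the frame of gauge_board above 0.036 m and x of feeler in the frame of gauge_board below -0.01 m and z of each of feeler_tip, feeler in the frame of gauge_board below 0.02 m and z of feeler in the frame of gauge_board above 0.01 m and angle between feeler's own z axis and vertical below 0.1 rad and linear speed of feeler below 0.02 m/s); the robot touches nothing.
It fails at once if The tape measure, masking tape or screw jar is moved by more than 25 mm (distance of any of tape_measure, masking_tape, screw_jar from where it was at the start of the episode above 0.025 m).
It also fails if it takes over 56 s, if anything falls off the work surface, if the arm or the gripper's body presses on something with over 40 N, if the wrist force passes 120 N, or if a joint passes its speed limit or range.

## Robot

A 6-joint arm with a two-finger parallel gripper is mounted at the origin on a cart in front of the work surface, level with it; the furniture and walls round the work are solid. World frame = base frame: x ahead of the robot, y to its left, z up, the work surface at z = 0. Lengths are in m, angles in rad, forces in N, time in s.
With the tool pointing down it reaches from about 0.35 to 0.775 m from the base axis. Payload 7.3 kg.
Tool frame: the origin (TCP) lies midway between the tips of the shut fingers; the grasp point (between the pads) lies 19 mm behind it; z points along the fingers, y is the line along which they close (so a half turn about z gives the same grasp; the last joint's range is limited). The gripper opens to 92 mm and grips with 3 to 60 N. Pads are 19 mm wide; open, the fingers measure 130 mm over their backs; the gripper's body (75 mm by 190 mm) begins 47 mm behind the grasp point.
Start: joints at [-1.487, 0.342, 1.524, -0, 1.275, -0.146], TCP at [0.12, -0.511, 0.227] pointing down, gripper open.
Joint ranges: [-2.53, 2.53], [-0.77, 2.02], [0.04, 2.7], [-1, 4.14], [0.28, 2.66], [-3.11, 3.11]. Speed limits (rad/s): [2.57, 2.57, 3.14, 3.14, 3.14, 3.14].

## Interface

Orientations are given as [roll, pitch, yaw] about the fixed x, y, z axes, in that order (R = Rz(yaw) Ry(pitch) Rx(roll)).
In Python, from cell import monitor, vision, workorder gives the robot as it stands.
- The arm moves only by the tool move_arm, never from a script. Its argument "rows" is a list of rows, each a list of 5 numbers: the shift along the world's x, y, z in mm, then the turn about the world's z in rad, then the closure, from -1 (fully open) to 1 (shut). A call has 1 to 12 rows; each row shifts and turns the commanded pose from where the row before left it; what a row does not reach is not made up. A row lasts 1/10 s, in which the tool goes at most 50 mm and 8.59 degrees, less where a joint would pass 70% of its speed; a pose out of reach is approached as far as the arm can. A call is refused whole if a number of a shift passes 50 or a number of a turn 0.15, either way. A call with a gripper value outside its range is refused whole. The fingers move at their own pace and stop on an object; "newtons" is the grip in N (left out, the last holds). Time passes only in rows, so rows that do not move let the fingers close. It gives the time, the measured TCP pose, the force, the opening and the grip force at its end, in the units of the state.
- monitor.observe(): the state, without advancing time (a new reading comes with each control period).
- vision.read_camera(name): name is "side" or "top" or "wrist"; returns the picture (400x640x3 uint8, red, green, blue); there is no depth.
- vision.get_calibration(name): a dict with "K" (3x3 intrinsics, pixels), "T" (4x4, takes a point from camera to world coordinates); the wrist camera has in their place "mount" (4x4, takes a point from camera to tool coordinates, whose origin is the TCP and whose axes are the flange's). Camera axes: x right, y up, looking along -z (the intrinsics and any distortion apply to the point x, -y, -z); pixel columns grow to the right and rows downward; lengths in m; the calibration is good to about 2 mm. The wrist camera is an equidistant fisheye: a pixel r from the principal point sees the ray r / f radians off the axis. A picture is of the moment at which its call begins: read the wrist's pose just before it. get_calibration takes no time and is no camera call.
- workorder.hand_in(): hands the job in; it is judged then, once.
The state is a dict: "time": time; "qpos": joint angles; "qvel": joint speeds; "joint_efforts": joint torques, N m; "tool_pos": TCP position; "tool_rot": TCP orientation; "contact_force": force on the tool from outside, world axes, zero at the start; "torque": the same for the moment, N m; "opening": finger opening in m; "grip_force": force on a finger pad.
Only numpy, scipy, OpenCV 4.12 (cv2) and the standard library are available. Lean on these libraries where they do the work, as an engineer would, in place of code of your own. Each camera call takes 0.05 s, during which the arm holds its last target. There are 200 camera calls.

## Working session

There is one attempt and no reset: what is moved stays moved. The work goes in short steps, Python scripts to look and compute and a tool call to move; the robot and the scene stay as the last step left them, time stands still between calls to the robot, and variables do not carry over. Pictures are saved under pics/ and viewed, at most 10 in all, crops included, and the job is handed in when it is done.

Besides the shell and the picture viewer there is one more tool, called after "Request:" by a JSON object that holds its "method" and its "body", one argument or row to a line. move_arm: Moves the arm, as the interface text tells. Its arguments: {"type":"object","properties":{"rows":{"type":"array","items":{"type":"array","items":{"type":"number"}}},"newtons":{"type":"number"}},"required":["rows"]}

```bash
mkdir -p pics; ls
python3 - <<'E'
from cell import monitor, vision
import cv2, numpy as np
s=monitor.observe(); print(s)
for n in("top","side","wrist"):
    im=vision.read_camera(n); cv2.imwrite(f"pics/{n}0.png",im[:,:,::-1]); c=vision.get_calibration(n); print(n,{k:np.round(v,4).tolist() if not isinstance(v,str) else v for k,v in c.items()})
E
```

```text
pics
{'time': 0.0, 'qpos': array([-1.48697422e+00,  3.42735346e-01,  1.52504237e+00, -1.79632859e-06,
        1.27535710e+00, -1.46018059e-01]), 'qvel': array([-1.57716206e-03, -4.76431043e-05,  1.46137892e-03,  2.59697085e-04,
        7.19476573e-04,  1.35414532e-03]), 'joint_efforts': array([ 6.48721107e-04, -4.31244063e+01, -2.44215757e+01,  7.18913111e-02,
        5.58936386e-02, -1.33045824e-04]), 'tool_pos': array([ 0.11958401, -0.51078186,  0.22602955]), 'tool_rot': array([-3.14006666e+00, -2.22684028e-04,  2.29840520e-01]), 'contact_force': array([0.28104947, 0.14823177, 0.29678701]), 'torque': array([-0.01136546, -0.01490579,  0.01936694]), 'grip_force': 0.0, 'opening': 0.09161058728680806}
top {'K': [[465.1563, 0.0, 325.7562], [0.0, 465.1563, 194.9184], [0.0, 0.0, 1.0]], 'T': [[0.0137, 0.9718, -0.2356, 0.2111], [-0.9999, 0.0122, -0.0076, -0.1434], [-0.0045, 0.2357, 0.9718, 1.6572], [0.0, 0.0, 0.0, 1.0]]}
side {'K': [[402.5756, 0.0, 321.6437], [0.0, 402.5756, 198.3042], [0.0, 0.0, 1.0]], 'T': [[-0.9776, 0.1058, -0.1819, 0.3206], [-0.2095, -0.4087, 0.8883, 1.2197], [0.0196, 0.9065, 0.4218, 0.6675], [0.0, 0.0, 0.0, 1.0]]}
wrist {'K': [[309.7069, 0.0, 321.6497], [0.0, 309.7069, 201.2261], [0.0, 0.0, 1.0]], 'mount': [[-0.0019, 0.9548, 0.2973, 0.0815], [1.0, 0.0021, -0.0002, -0.0004], [-0.0008, 0.2973, -0.9548, -0.1589], [0.0, 0.0, 0.0, 1.0]]}
```

View pics/top0.png

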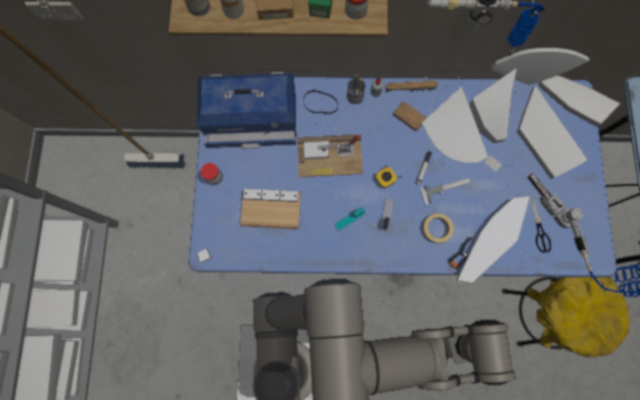

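View pics/side0.png

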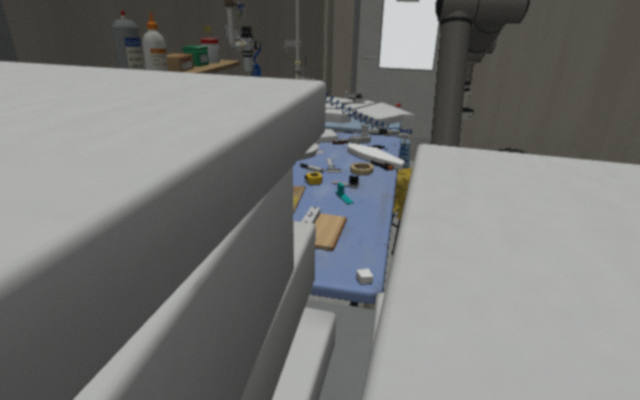

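The top view shows the board at about (270,208) with its bridges on the far edge. The feeler is at about (387,214), the turquoise decoy at (350,218) and the tape measure at (387,178). The masking tape is at (437,228) and the jar at (210,173).

```bash
cat > h.py <<'E'
import numpy as np, cv2
from cell import monitor, vision
from scipy.spatial.transform import Rotation as R
def ray(n,uv,s=None):
    c=vision.get_calibration(n);K=c["K"];u=(uv[0]-K[0][2])/K[0][0];v=(uv[1]-K[1][2])/K[1][1]
    if n=="wrist":
        r=np.hypot(u,v);k=np.sin(r)/r if r>1e-9 else 1;d=np.array([u*k,-v*k,-np.cos(r)])
        T=np.eye(4);T[:3,:3]=R.from_euler("xyz",s["tool_rot"]).as_matrix();T[:3,3]=s["tool_pos"];T=T@np.array(c["mount"])
    else: d=np.array([u,-v,-1]);T=np.array(c["T"])
    return T[:3,3],T[:3,:3]@d
def onz(n,uv,z,s=None):
    o,d=ray(n,uv,s);return o+d*(z-o[2])/d[2]
E
python3 - <<'E'
from h import *
for n,uv,z in[("board fl",(241,226),.015),("board fr",(299,228),.015),("bridge bl",(244,190),.041),("bridge br",(298,191),.041),("grip",(385,220),.02),("tip",(389,201),.006),("measure",(387,178),.034),("mask",(437,228),.024),("jar",(210,173),.082),("decoy",(350,218),.02)]:
    print(n,onz("top",uv,z).round(3))
im=cv2.imread("pics/top0.png")[160:260,230:390]
im2=cv2.imread("pics/top0.png")[185:245,330:420]
cv2.imwrite("pics/crop.png",np.vstack([cv2.resize(im[:,:],(800,500),interpolation=2)[:, :][:300],cv2.resize(im2,(800,290),interpolation=2)]))
E
```

```text
board fl [0.491 0.171 0.015]
board fr [ 0.486 -0.037  0.015]
bridge bl [0.617 0.163 0.041]
bridge br [ 0.616 -0.031  0.041]
grip [ 0.518 -0.344  0.02 ]
tip [ 0.592 -0.361  0.006]
measure [ 0.67  -0.352  0.034]
mask [ 0.491 -0.527  0.024]
jar [0.667 0.278 0.082]
decoy [ 0.524 -0.219  0.02 ]
```

View pics/crop.png

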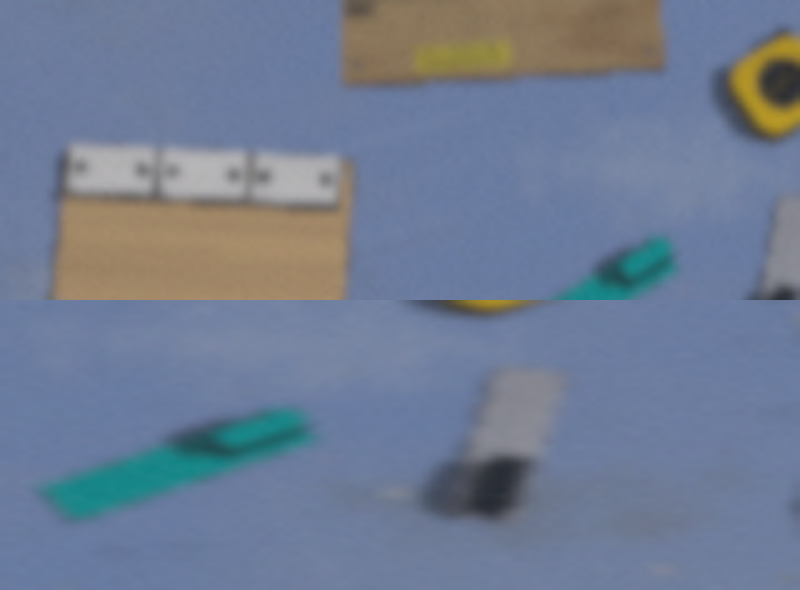

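View pics/wrist0.png

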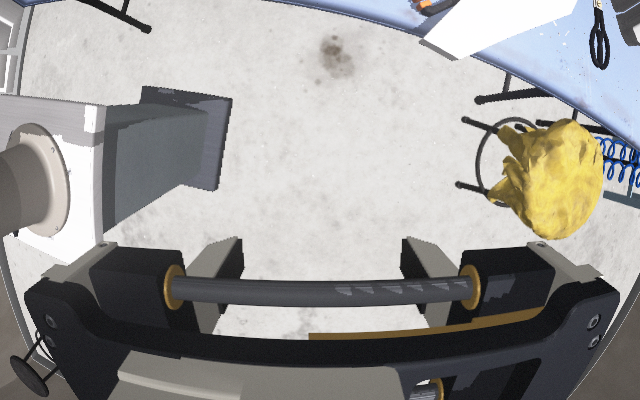

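The crop confirms the steel feeler, with its black grip toward the robot and its blade pointing away with yaw slightly to the right. The wrist view shows only floor so far. I'll hover over the feeler for a close look.

Request:
{"method": "move_arm", "body": {
  "rows": [
    [33,17,0,-0.043,-1],
    [33,17,0,-0.043,-1],
    [33,17,0,-0.043,-1],
    [33,17,0,-0.043,-1],
    [33,17,0,-0.043,-1],
    [33,17,0,-0.043,-1],
    [33,17,0,-0.043,-1],
    [33,17,0,-0.043,-1],
    [33,17,0,-0.043,-1],
    [33,17,0,-0.043,-1],
    [0,0,0,0,-1],
    [0,0,0,0,-1]
  ]
}}

```text
time: 1.35
tool_pos: [0.4497, -0.3407, 0.2262]
tool_rot: [-3.141, 0.001, -0.198]
contact_force: [0.1, -0.2, 0.2]
opening: 0.0917
grip_force: 0.0
```

Run:
```python
from h import *
s=monitor.observe(); print(s["time"],s["tool_pos"],s["tool_rot"])
im=vision.read_camera("wrist"); cv2.imwrite("pics/w1.png",im[:,:,::-1]); np.save("s1.npy",s,allow_pickle=True)
```

```text
1.35 [ 0.44974012 -0.3406513   0.22618854] [-3.14138945e+00  1.25238243e-03 -1.97844439e-01]
```

View pics/w1.png

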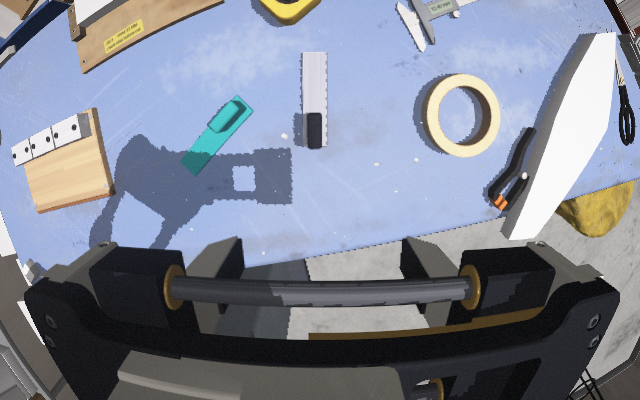

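In the wrist view, the blade's tip corners are at about (302,52) and (327,52) and its tail is near row 148. The grip top spans about (307–322, 113–140). The board's right side is visible at left.

Run:
```python
from h import *
s=np.load("s1.npy",allow_pickle=True).item()
f=lambda uv,z:onz("wrist",uv,z,s).round(4)
im=cv2.imread("pics/w1.png"); hsv=cv2.cvtColor(im,cv2.COLOR_BGR2HSV)
print(cv2.cvtColor(im,cv2.COLOR_BGR2GRAY)[100:156,314].tolist()); print(hsv[80,295:335].tolist()[::3])
A=[f(p,.006) for p in((302,52),(327,52),(302,147),(325,147))]; print(*A)
tip=(A[0]+A[1])/2;tail=(A[2]+A[3])/2;d=tip-tail;print("len",np.linalg.norm(d),"yaw",np.arctan2(d[1],d[0]),"width",np.linalg.norm(A[0]-A[1]))
u=d/np.linalg.norm(d);print("origin from tip",tip-.095*u,"from tail",tail+.022*u)
print("griptop front",f((307,113),.046),f((322,113),.046))
for p in((40,212),(115,193),(93,108),(12,157)):print("board",p,f(p,.015),f(p,.041))
```

```text
[220, 218, 221, 220, 216, 219, 219, 219, 218, 217, 218, 217, 167, 43, 49, 53, 55, 56, 55, 54, 57, 57, 56, 58, 60, 56, 54, 57, 56, 52, 54, 58, 54, 57, 54, 53, 55, 56, 57, 49, 54, 56, 55, 55, 52, 53, 54, 47, 85, 144, 188, 188, 186, 188, 191, 191]
[[110, 66, 229], [111, 65, 231], [112, 79, 139], [123, 12, 226], [123, 11, 230], [125, 14, 223], [125, 12, 226], [120, 11, 227], [126, 11, 229], [123, 10, 230], [125, 16, 212], [110, 66, 229], [111, 66, 227], [110, 67, 230]]
[ 0.6019 -0.3468  0.006 ] [ 0.5957 -0.3761  0.006 ] [ 0.4869 -0.3229  0.006 ] [ 0.4812 -0.3505  0.006 ]
len 0.11738877714671025 yaw -0.21243202050874208 width 0.029948789624958123
origin from tip [ 0.5059355 -0.3414204  0.006    ] from tail [ 0.50555546 -0.34133843  0.006     ]
griptop front [ 0.527  -0.3394  0.046 ] [ 0.5237 -0.3553  0.046 ]
board (40, 212) [0.497  0.1666 0.015 ] [0.4993 0.1299 0.041 ]
board (115, 193) [ 0.4888 -0.0393  0.015 ] [ 0.4917 -0.0616  0.041 ]
board (93, 108) [ 0.6188 -0.0397  0.015 ] [ 0.6125 -0.0619  0.041 ]
board (12, 157) [0.6134 0.2089 0.015 ] [0.6075 0.1692 0.041 ]
```

Request:
{"method": "move_arm", "body": {
  "rows": [
    [20,-1,-20,-0.014,-1],
    [18,0,-30,0,-1],
    [18,0,-35,0,-1],
    [0,0,-35,0,-1],
    [0,0,-35,0,-1],
    [0,0,-30,0,-1],
    [0,0,-20,0,-1],
    [0,0,-11,0,-1],
    [0,0,0,0,-1],
    [0,0,0,0,1],
    [0,0,0,0,1],
    [0,0,0,0,1]
  ],
  "newtons": 35
}}

```text
time: 2.6
tool_pos: [0.5061, -0.3428, 0.0121]
tool_rot: [3.14, -0.002, -0.214]
contact_force: [0.4, -0.5, -0.4]
opening: 0.0725
grip_force: 0.0
```

Request:
{"method": "move_arm", "body": {
  "rows": [
    [0,0,0,0,1],
    [0,0,0,0,1],
    [0,0,0,0,1],
    [0,0,0,0,1]
  ]
}}

```text
time: 3.0
tool_pos: [0.5056, -0.3422, 0.0108]
tool_rot: [3.141, -0.0, -0.214]
contact_force: [-1.3, -0.1, 0.5]
opening: 0.0404
grip_force: 0.0
```

Request:
{"method": "move_arm", "body": {
  "rows": [
    [0,0,0,0,1],
    [0,0,0,0,1],
    [0,0,0,0,1],
    [0,0,0,0,1],
    [0,0,15,0,1],
    [0,0,30,0,1],
    [0,0,40,0,1],
    [0,0,40,0,1],
    [0,20,40,0,1],
    [0,20,5,0,1]
  ]
}}

```text
time: 4.0
tool_pos: [0.5075, -0.3035, 0.1873]
tool_rot: [3.137, -0.01, -0.215]
contact_force: [0.5, 0.0, -0.6]
opening: 0.0161
grip_force: 35.0
```

Request:
{"method": "move_arm", "body": {
  "rows": [
    [-5,30,0,0.02,1],
    [-5,30,0,0.02,1],
    [-5,30,0,0.02,1],
    [-5,30,0,0.02,1],
    [-5,30,0,0.02,1],
    [-5,30,0,0.02,1],
    [-5,30,0,0.02,1],
    [-5,30,0,0.02,1],
    [-5,30,0,0.02,1],
    [0,20,0,0.0,1],
    [0,10,0,0,1],
    [0,0,0,0,1]
  ]
}}

```text
time: 5.2
tool_pos: [0.4603, -0.0012, 0.1808]
tool_rot: [3.142, 0.0, -0.032]
contact_force: [-0.4, 0.5, -0.0]
opening: 0.0155
grip_force: 35.0
```

Run:
```python
from h import *
s=monitor.observe(); print(s["time"],s["tool_pos"],s["tool_rot"],s["opening"],s["grip_force"])
im=vision.read_camera("wrist"); cv2.imwrite("pics/w2.png",im[:,:,::-1]); np.save("s2.npy",s,allow_pickle=True)
```

```text
5.2 [ 0.46026609 -0.00120862  0.18078914] [ 3.14156413e+00  2.40310681e-04 -3.22104926e-02] 0.015461626740235204 34.98379290103912
```

View pics/w2.png

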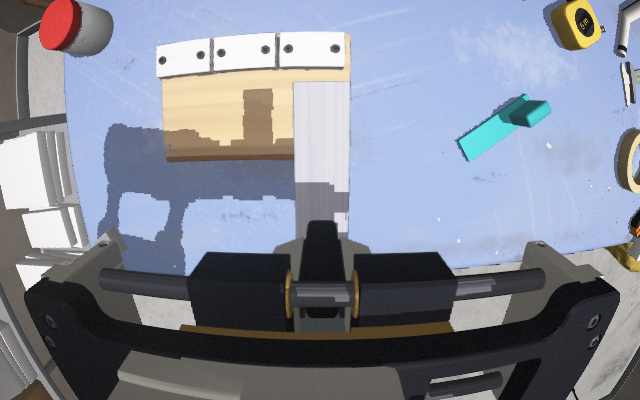

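The feeler is held straight, with the blade spanning columns 293–350. The bridges' row shows its back corners near (157,46) and (345,31). I'll enlarge for corners.

Run:
```python
import cv2
im=cv2.imread("pics/w2.png")[25:95,150:355]; cv2.imwrite("pics/c2.png",cv2.resize(im,None,fx=3.9,fy=3.9,interpolation=2))
```

```text
(no output)
```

View pics/c2.png

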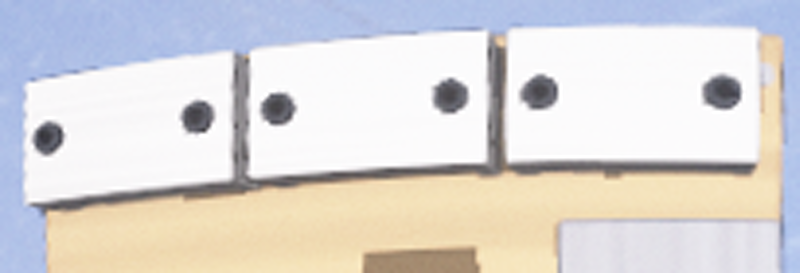

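Run:
```python
from h import *
s=np.load("s2.npy",allow_pickle=True).item()
f=lambda uv,z:onz("wrist",uv,z,s)
px=np.array([(158.2,77.1),(210.5,71.2),(213.3,70.9),(275.1,66.8),(280.3,66.5),(343.8,66.5),(156.4,46),(343.8,32.2),(276.6,33)]);
B=np.array([(0,.097),(0,.035),(0,.031),(0,-.031),(0,-.035),(0,-.097),(.035,.097),(.035,-.097),(.035,-.031)])
W=np.array([f(p,.041)[:2] for p in px]); print(W.round(4))
b=B.mean(0);w=W.mean(0);H=(B-b).T@(W-w);yaw=np.arctan2(H[0,1]-H[1,0],H[0,0]+H[1,1])
Rm=np.array([[np.cos(yaw),-np.sin(yaw)],[np.sin(yaw),np.cos(yaw)]]);t=w-Rm@b
print("yaw",yaw,"org",t,"res",((B@Rm.T+t)-W).round(4).tolist())
for y in(.066,0,-.066):print("mouth",y,(Rm@[0,y]+t).round(4),"feeler origin at tip -8mm:",(Rm@[-.103,y]+t).round(4),"final tip +45",(Rm@[-.05,y]+t).round(4))
h=s["tool_pos"][2]-.004
for z in(h,h-.006):print("blade tip",f((294,82),z),f((348,82),z))
```

```text
[[ 0.5892  0.1645]
 [ 0.5863  0.1044]
 [ 0.5862  0.1014]
 [ 0.5838  0.0393]
 [ 0.5837  0.0343]
 [ 0.5812 -0.0257]
 [ 0.6236  0.1657]
 [ 0.6155 -0.0269]
 [ 0.6177  0.0369]]
yaw -0.04133989050478883 org [0.5848565 0.0699159] res [[-0.0004, 0.0023], [-0.0, 0.0005], [-0.0001, -0.0005], [-0.0002, -0.0004], [-0.0003, 0.0006], [-0.0003, -0.0013], [0.0002, -0.0004], [0.0003, -0.0015], [0.0008, 0.0006]]
mouth 0.066 [0.5876 0.1359] feeler origin at tip -8mm: [0.4847 0.1401] final tip +45 [0.5376 0.1379]
mouth 0 [0.5849 0.0699] feeler origin at tip -8mm: [0.4819 0.0742] final tip +45 [0.5349 0.072 ]
mouth -0.066 [0.5821 0.004 ] feeler origin at tip -8mm: [0.4792 0.0082] final tip +45 [0.5322 0.006 ]
blade tip [0.55588279 0.01045139 0.17678914] [ 0.55491848 -0.01740299  0.17678914]
blade tip [0.55640569 0.01095517 0.17078914] [ 0.55540586 -0.0179251   0.17078914]
```

Request:
{"method": "move_arm", "body": {
  "rows": [
    [8,5,-20,-0.009,1],
    [7,4,-35,0,1],
    [0,0,-40,0,1],
    [0,0,-30,0,1],
    [0,0,-15,0,1],
    [0,0,-8,0,1],
    [0,0,-4,0,1],
    [0,0,-2,0,1],
    [0,0,0,0,1],
    [0,0,0,0,1]
  ]
}}

```text
time: 6.25
tool_pos: [0.4762, 0.0066, 0.0275]
tool_rot: [3.141, -0.002, -0.043]
contact_force: [-0.8, -0.8, -0.9]
opening: 0.0154
grip_force: 35.0
```

Request:
{"method": "move_arm", "body": {
  "rows": [
    [3,0,-0.8,0,1],
    [4,0,0,0,1],
    [4,0,0,0,1],
    [3,0,0,0,1],
    [2,0,0,0,1],
    [2,0,0,0,1],
    [0,0,0,0,1],
    [0,0,0,0,1]
  ]
}}

```text
time: 7.05
tool_pos: [0.4869, 0.0071, 0.0255]
tool_rot: [-3.142, 0.015, -0.042]
contact_force: [-22.0, -3.5, 16.5]
opening: 0.016
grip_force: 35.0
```

The right gap jams (−22 N at the mouth). I'll back off and try the middle one.

Request:
{"method": "move_arm", "body": {
  "rows": [
    [-7,0,0,0,1],
    [-8,0,5,0,1],
    [0,15,5,0,1],
    [0,20,0,0,1],
    [0,20,0,0,1],
    [0,12,0,0,1],
    [0,0,-5,0,1],
    [0,0,-3,0,1],
    [0,0,0,0,1],
    [0,0,0,0,1]
  ]
}}

```text
time: 8.05
tool_pos: [0.4786, 0.0731, 0.0277]
tool_rot: [3.141, 0.0, -0.044]
contact_force: [-0.3, 0.3, -1.5]
opening: 0.0155
grip_force: 35.0
```

Request:
{"method": "move_arm", "body": {
  "rows": [
    [3,0,-1,0,1],
    [4,0,0,0,1],
    [4,0,0,0,1],
    [3,0,0,0,1],
    [2,0,0,0,1],
    [2,0,0,0,1],
    [0,0,0,0,1],
    [0,0,0,0,1]
  ]
}}

```text
time: 8.85
tool_pos: [0.4968, 0.0738, 0.0269]
tool_rot: [3.142, -0.0, -0.043]
contact_force: [1.7, 0.1, -2.8]
opening: 0.0158
grip_force: 35.0
```

Request:
{"method": "move_arm", "body": {
  "rows": [
    [4,0,0,0,1],
    [4,0,0,0,1],
    [4,0,0,0,1],
    [0,0,0,0,1],
    [0,0,0,0,1]
  ]
}}

```text
time: 9.35
tool_pos: [0.509, 0.0738, 0.0269]
tool_rot: [3.142, -0.001, -0.043]
contact_force: [1.7, 0.2, -3.4]
opening: 0.016
grip_force: 35.0
```

The middle gap takes it: the blade is about 19 mm in with no resistance. I'll push it through, lower and release.

Request:
{"method": "move_arm", "body": {
  "rows": [
    [5,0,0,0,1],
    [5,-1,0,0,1],
    [5,0,0,0,1],
    [5,0,0,0,1],
    [5,0,0,0,1],
    [2,0,0,0,1],
    [0,0,-0.7,0,1],
    [0,0,-0.5,0,1],
    [0,0,0,0,1],
    [0,0,0,0,1]
  ]
}}

```text
time: 10.35
tool_pos: [0.5356, 0.0728, 0.0259]
tool_rot: [3.142, -0.0, -0.043]
contact_force: [-0.8, -0.2, -0.3]
opening: 0.0159
grip_force: 35.0
```

Request:
{"method": "move_arm", "body": {
  "rows": [
    [0,0,0,0,0.5],
    [0,0,0,0,0],
    [0,0,0,0,-0.5],
    [0,0,0,0,-0.5],
    [0,0,0,0,-0.5],
    [0,0,0,0,-0.5],
    [0,0,10,0,-0.5],
    [0,0,30,0,-0.5],
    [0,0,40,0,-0.5],
    [-20,0,40,0,-0.5],
    [-30,0,30,0,-0.5],
    [0,0,0,0,-0.5]
  ]
}}

```text
time: 11.55
tool_pos: [0.4851, 0.0731, 0.1804]
tool_rot: [-3.141, -0.007, -0.043]
contact_force: [0.0, 0.1, 0.4]
opening: 0.0688
grip_force: 0.0
```

Run:
```python
from h import *
s=monitor.observe(); print(s["time"],s["tool_pos"],s["tool_rot"],s["opening"],s["grip_force"])
im=vision.read_camera("wrist"); cv2.imwrite("pics/w3.png",im[:,:,::-1]); np.save("s3.npy",s,allow_pickle=True)
```

```text
11.55 [0.48507836 0.07306725 0.18043437] [-3.14137944 -0.00651591 -0.04265487] 0.06883174800135754 0.0
```

View pics/w3.png

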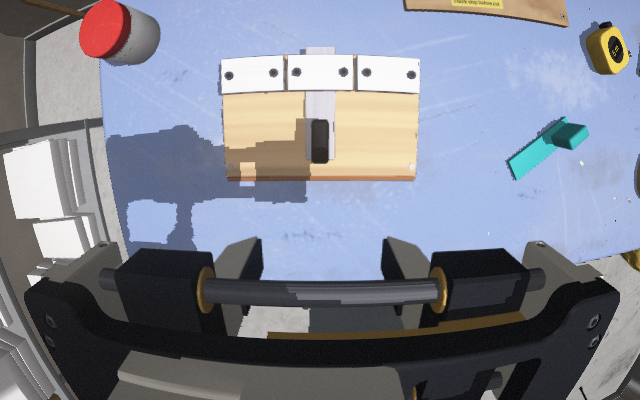

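The feeler lies in the middle gap, with its grip at (320,142) on the board and its tip showing behind the bridge at (320,49). The gripper is clear and the jar and tape measure are untouched.

```bash
python3 -c "
from cell import workorder
print(workorder.hand_in())"
```

```text
the job is handed in; nothing more can be done
None
```

The feeler fits the middle gap: it lies flat on the board, released, with its tip out behind the bridge, and the job is handed in; the right gap jammed, and I didn't try the left.

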